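# Vent a bottle cap for the steriliser

### The job

The glass bottle in the clamp stand goes into the steriliser next, and its cap must be left vented. Screw its cap down clockwise until it bottoms out, then back it off a quarter turn, and finish while still holding the cap still between the fingers at that setting (do not let go at the end). Leave the other bottles and glassware where they stand.

Things in the scene. Friction and masses are not known exactly. Their poses are not given: they have to be found in the camera images.
- bottle: clear glass bottle, 64 mm diameter, the only one in a clamp stand (fixed; grey base 104 x 104 x 12 mm, two jaws 42 mm high). Origin: centre of the stand's underside, on the bottle's axis; z up; -x points to the stand's black thumbscrew (71 mm out, 30 mm up). Glass narrows from 64 mm at 80 mm height to 31 mm at 102 mm; a 38 mm collar ends at 112 mm, where the cap bottoms out
- cap_grip (a point): on the cap's axis at grip height: 16 mm above the cap's lower rim, 12 mm below its top; 128 mm above the bench when home, up to 3.2 mm more at the start. Cap: ribbed blue plastic cylinder, 42 mm diameter, 28 mm high, already started on the thread. A white line on its top runs from centre to rim and points to the thumbscrew side when the cap is bottomed out
- cap (a joint): turn of the cap, rad: 0 = bottomed out (hard stop), growing as it unscrews (anticlockwise from above); a quarter turn is 1.57. Right-hand thread, 5 mm rise a turn; starts at 2.2 to 4.0, hard limit at 5.2 (it cannot come off). Stays where left; turning takes about 0.06 N m, a grip of 20 to 30 N turns it easily
- bottle_a: bystander: clear glass bottle with a blue cap, loose on the bench, not in a stand; 64 mm diameter, 128 mm high; origin at the centre of its underside
- bottle_b: bystander: amber glass bottle with a blue cap, loose on the bench, not in a stand; 64 mm diameter, 128 mm high; origin at the centre of its underside
- flask: bystander: conical glass flask, 82 mm diameter at the foot, 120 mm high; origin at the centre of its underside
- beaker: bystander: glass beaker, 68 mm diameter, 85 mm high; origin at the centre of its underside
- dishes: bystander: stack of three flat round dishes, 60 mm diameter, 39 mm high; origin at the centre of its underside
- slide_box: bystander: flat plastic slide box, 52 x 92 x 32 mm; origin at the centre of its underside
- cylinder: bystander: tall plastic measuring cylinder, foot 72 mm diameter, 210 mm high; origin at the centre of its underside
There are look-alikes about, which are no part of the job. What is shaped like the bottle but brown or purple is not meant.

How it is judged:
By the outcome, as a careful person would: the job done as asked, in the order asked, and still so for the second after the job is handed in, while the arm keeps its last pose, push and grip.
It also fails if it takes over 51 s, if anything falls off the work surface, if the arm or the gripper's body presses on something with over 40 N, if the wrist force passes 120 N, or if a joint passes its speed limit or range.

### The arm

A 6-joint arm with a two-finger parallel gripper is mounted at the origin on the work surface. World frame = base frame: x ahead of the robot, y to its left, z up, the work surface at z = 0. Lengths are in m, angles in rad, forces in N, time in s.
With the tool pointing down it reaches from about 0.3 to 0.85 m from the base axis. Payload 4.2 kg.
Tool frame: the origin (TCP) lies at the very end of the fingers, on their centre line; the grasp point (between the pads) lies 19 mm behind it (ctrl.hold_point_z is the x of the grasp point in the tool frame, in m); x points along the fingers, y is the direction in which the jaws open and shut, and the axes are right-handed (so a half turn about x gives the same grasp; the last joint's range is limited). The gripper opens to 91 mm and grips with 3 to 60 N. Pads are 32 mm wide; open, the fingers measure 118 mm over their backs; the gripper's body (76 mm by 178 mm) begins 60 mm behind the grasp point.
Start: joints at [-1.34, 0.32, 1.565, -0, 1.257, -0.02], TCP at [0.143, -0.557, 0.193] pointing down, gripper open.
Joint ranges: [-3.11, 3.11], [-0.84, 2.01], [0.21, 2.61], [-1.34, 4.49], [0.05, 2.63], [-2.56, 2.56]. Speed limits (rad/s): [2.57, 2.57, 3.14, 3.14, 3.14, 3.14].

### API

Orientations are given as a unit quaternion [x, y, z, w].
In Python, from bench import ctrl, vision, hand_in, nets gives the robot as it stands.
- The arm moves only by the tool send_rows, never from a script. Its argument "series" is a list of rows, each a list of 5 numbers: the shift along the tool's x, y, z in mm, then the turn about the tool's x in rad, then the closure, from 0 (fully open) to 1 (shut). A call has 1 to 12 rows; each row shifts and turns the commanded pose from where the row before left it, along the tool's axes as they then stand; what a row does not reach is not made up. A row lasts 1/8 s, in which the tool goes at most 62.5 mm and 10.7 degrees, less where a joint would pass 70% of its speed; a pose out of reach is approached as far as the arm can. A call with a gripper value outside its range is refused whole. The fingers move at their own pace and stop on an object; "squeeze" is the grip in N (left out, the last holds). Time passes only in rows, so rows that do not move let the fingers close. It gives the time, the measured TCP pose, the force and the opening at its end, in the units of the state.
- ctrl.get_obs(): the state, without advancing time (a new reading comes with each control period).
- vision.snapshot(name): name is "scene" or "top" or "wrist"; returns a dict with "img" (384x512x3 uint8, blue, green, red), "mtx" (3x3 intrinsics, pixels), "k1" (the pictures are not rectified: a ray, as slopes to the right and down, at radius r is drawn at 1 + k1 r^2 times it, then the intrinsics apply), "extrinsics" (4x4, takes a point from camera to world coordinates); the wrist camera has in their place "mount" (4x4, takes a point from camera to tool coordinates, whose origin is the TCP and whose axes are the tool frame's). Camera axes: x right, y up, looking along -z (the intrinsics and any distortion apply to the point x, -y, -z); pixel columns grow to the right and rows downward; lengths in m; the calibration is good to about 2 mm. A picture is of the moment at which its call begins: read the wrist's pose just before it. There is no depth.
- hand_in(): hands the job in, once; it reports no verdict.
Trained networks look in a picture, given as the dict that the camera call returned (one of the last four; its "shot" number tells which), for a name from the list of things; names that differ only in an ending like _2 or _b are one class to them, and where a whole thing is asked for, a point or a joint stands for the part that bears it (a point fixed in the world has none). Each returns a list of dicts, best first, with "p" (0 to 1); they miss things now and then, are a little off and sometimes report something else, mostly with a low value. They report only what shows in the picture. A call takes as long as a camera call. They do not tell look-alikes from the thing itself.
- nets.cut_out(thing, picture): "mask" (384x512 bool, what is visible of it) and "location" ([column, row] in pixels, amid what is visible of it).
- nets.mark_of(thing, picture): "location" ([column, row] in pixels: a listed point, or the origin of a listed thing).
The state is a dict: "time_s": time; "joint_pos": joint angles; "dq": joint speeds; "joint_torque": joint torques, N m; "position": TCP position; "orientation": TCP orientation; "wrist_force": force on the tool from outside, world axes, zero at the start; "ft_torque": the same for the moment, N m; "width": opening from 0.0 (shut) to 1.0 (fully open).
Only numpy, scipy, OpenCV 4.12 (cv2) and the standard library are available. Lean on these libraries where they do the work, as an engineer would, in place of code of your own. Each camera call takes 0.05 s, during which the arm holds its last target.

## Working session

There is one attempt and no reset: what is moved stays moved. The work goes in short steps, Python scripts to look and compute and a tool call to move; the robot and the scene stay as the last step left them, time stands still between calls to the robot, and variables do not carry over. Pictures are saved under pics/ and viewed, and the job is handed in when it is done.

Besides the shell and the picture viewer there is one more tool, called after ">>>" as name([rows], argument=value, ...), one row to a line, values as JSON. send_rows: Moves the arm, as the interface text tells. Its arguments: {"type":"object","properties":{"series":{"type":"array"},"squeeze":{"type":"number"}},"required":["series"]}

```bash
ls; mkdir -p pics; python3 - <<'E'
from bench import ctrl, vision, hand_in, nets
import cv2
print(ctrl.get_obs(), ctrl.hold_point_z)
for n in ["scene","top"]:
    s=vision.snapshot(n); cv2.imwrite(f"pics/{n}0.png",s["img"])
    print(n,s["mtx"].tolist() if hasattr(s["mtx"],'tolist') else s["mtx"],s["k1"],s["extrinsics"])
    for t in ["bottle","cap_grip"]:
        for d in nets.mark_of(t,s)[:4]: print(t,d["p"],d["location"])
E
```

```text
pics
{'time_s': 0.0, 'joint_pos': array([-1.33998335e+00,  3.20304400e-01,  1.56566951e+00, -4.46359574e-05,
        1.25738471e+00, -1.99808666e-02]), 'dq': array([-0.00168954, -0.00243506,  0.00016007,  0.00069461,  0.00029925,
       -0.00019081]), 'joint_torque': array([-1.53128422e-03, -4.12472391e+01, -2.31979913e+01,  7.24928523e-02,
        4.58385469e-02, -1.66860214e-04]), 'position': array([ 0.14257357, -0.55649044,  0.19211682]), 'orientation': array([-0.70147315, -0.08906094,  0.70163439, -0.08782231]), 'wrist_force': array([ 0.35360702, -0.40453609, -0.19382792]), 'ft_torque': array([0.02956982, 0.00617092, 0.01408962]), 'width': 1.0005440868603024} -0.0188
scene [[468.28507875229656, 0.0, 261.67801349053127], [0.0, 468.28507875229656, 189.00413407186505], [0.0, 0.0, 1.0]] -0.16727334693261026 [[ 0.14380833 -0.64029958  0.75454331  1.38650535]
 [ 0.98957914  0.087474   -0.11437403 -0.06977955]
 [ 0.00723072  0.76312826  0.6462066   0.83215102]
 [ 0.          0.          0.          1.        ]]
bottle 0.96 [145.6, 185.0]
bottle 0.79 [375.5, 196.0]
bottle 0.72 [239.5, 212.4]
bottle 0.58 [153.3, 222.8]
cap_grip 0.77 [379.2, 158.2]
cap_grip 0.68 [323.7, 121.6]
cap_grip 0.61 [240.2, 171.6]
cap_grip 0.54 [137.0, 148.9]
top [[356.1989071054642, 0.0, 264.8825204913498], [0.0, 356.1989071054642, 192.37216995807879], [0.0, 0.0, 1.0]] -0.0052114926571846035 [[-0.02757066  0.99581968 -0.08708062  0.4334108 ]
 [-0.99947134 -0.02896335 -0.01477011  0.06217286]
 [-0.01723051  0.08662736  0.99609177  0.96184548]
 [ 0.          0.          0.          1.        ]]
bottle 0.89 [216.9, 196.9]
bottle 0.88 [388.4, 246.6]
bottle 0.7 [372.2, 193.0]
bottle 0.65 [193.4, 279.9]
cap_grip 0.88 [140.5, 201.8]
cap_grip 0.7 [404.3, 250.7]
cap_grip 0.53 [186.3, 288.1]
cap_grip 0.51 [292.7, 195.1]
```

View pics/scene0.png

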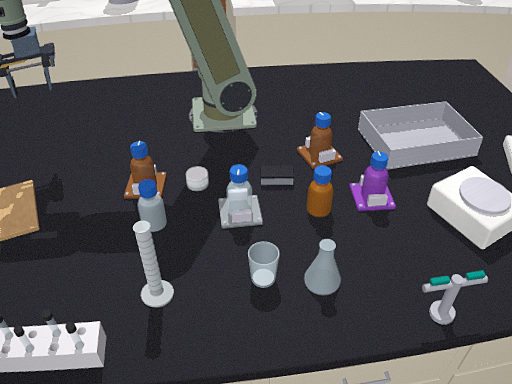

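View pics/top0.png

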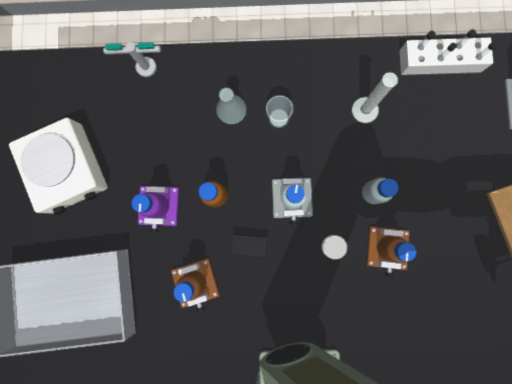

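The clear bottle in the grey stand is at top (293,197) and scene (240,212); its cap is at top (295,194) and scene (239,172). The others in stands are brown or purple, and the loose clear one is at top (380,190). Next I'll triangulate and zoom in.

```bash
cat > h.py <<'E'
import numpy as np, cv2
from scipy.spatial.transform import Rotation as R
def ray(s,uv,T=None):
    T=np.array(s["extrinsics"]) if T is None else T
    K=np.array(s["mtx"]); d=np.array([(uv[0]-K[0,2])/K[0,0],(uv[1]-K[1,2])/K[1,1]])
    p=d.copy()
    for _ in range(30): p=d/(1+s["k1"]*(p@p))
    v=T[:3,:3]@np.array([p[0],-p[1],-1]); return T[:3,3],v/np.linalg.norm(v)
def proj(s,P,T=None):
    T=np.array(s["extrinsics"]) if T is None else T
    K=np.array(s["mtx"]); q=T[:3,:3].T@(np.array(P)-T[:3,3]); a=np.array([q[0],-q[1]])/-q[2]
    a=a*(1+s["k1"]*(a@a)); return a*[K[0,0],K[1,1]]+K[:2,2]
def atz(s,uv,z,T=None):
    o,v=ray(s,uv,T); return o+v*(z-o[2])/v[2]
def tri(l):
    A=np.zeros((3,3));b=np.zeros(3);
    for o,v in l:
        M=np.eye(3)-np.outer(v,v);A+=M;b+=M@o
    return np.linalg.solve(A,b)
def tcpT(o):
    T=np.eye(4);T[:3,:3]=R.from_quat(o["orientation"]).as_matrix();T[:3,3]=o["position"];return T
E
python3 - <<'E'
from bench import *
from bench import ctrl, vision, nets
from h import *
S={}
for n,c in [("scene",(240,212)),("top",(293,197))]:
    s=S[n]=vision.snapshot(n)
    for f,t in [("mark_of","bottle"),("mark_of","cap_grip"),("cut_out","bottle"),("cut_out","cap_grip"),("cut_out","cap")]:
        for d in getattr(nets,f)(t,s):
            l=np.array(d["location"])
            if np.hypot(*(l-c))<45:
                print(n,f,t,d["p"],l,d["mask"].sum() if "mask" in d else "", atz(s,l,0.0 if t=="bottle" else .13))
    # blue mask cap
    hsv=cv2.cvtColor(s["img"],cv2.COLOR_BGR2HSV)
    m=cv2.inRange(hsv,(100,150,60),(125,255,255))
    nn,lab,st,ce=cv2.connectedComponentsWithStats(m)
    for i in range(1,nn):
        if st[i,4]>60: print(n,st[i],ce[i],atz(s,ce[i],.13))
    x,y=c; 
    cv2.imwrite(f"pics/{n}z.png",cv2.resize(s["img"][y-55:y+40,x-50:x+50],None,fx=6,fy=6,interpolation=cv2.INTER_CUBIC))
E
```

```text
scene mark_of bottle 0.8 [238.6 215. ]  [ 5.09551984e-01  3.53562984e-03 -1.11022302e-16]
scene mark_of cap_grip 0.81 [240.1 169.2]  [0.48542426 0.01303575 0.13      ]
scene cut_out bottle 0.95 [236.3 203.3] 1829 [0.46383488 0.00231462 0.        ]
scene cut_out cap_grip 0.81 [239.4 172.3] 301 [0.49736462 0.01002609 0.13      ]
scene cut_out cap 0.58 [236.4 174.1] 279 [0.50335872 0.0021032  0.13      ]
scene [315 112  16  16 207] [322.64251208 119.73429952] [0.28890357 0.2697644  0.13      ]
scene [130 141  18  18 250] [138.564 149.452] [ 0.36530389 -0.24055938  0.13      ]
scene [370 152  18  18 247] [378.68016194 160.22672065] [0.49491596 0.36530336 0.13      ]
scene [229 164  19  19 285] [238.37894737 173.0877193 ] [0.50009065 0.00724892 0.13      ]
scene [313 166  19  18 280] [322.27142857 174.2       ] [0.53160408 0.20785731 0.13      ]
scene [139 180  18  18 275] [147.23272727 188.44      ] [ 0.52834744 -0.21069177  0.13      ]
top mark_of bottle 0.78 [291.4 199.3]  [0.49662446 0.00529815 0.        ]
top mark_of cap_grip 0.64 [295.5 195.1]  [0.49764624 0.0030724  0.13      ]
top cut_out bottle 0.9 [290.9 198.1] 1524 [0.49991275 0.00653747 0.        ]
top cut_out cap_grip 0.52 [295.8 194.2] 276 [0.49973726 0.00229761 0.13      ]
top cut_out cap 0.69 [295.4 196. ] 253 [0.49554257 0.00337982 0.13      ]
top [378 179  21  17 280] [388.15714286 187.32857143] [ 0.50957948 -0.213569    0.13      ]
top [198 182  19  18 256] [207.34375 190.9375 ] [0.51345413 0.20972095 0.13      ]
top [287 185  17  18 213] [294.86384977 194.03286385] [0.50019289 0.00447095 0.13      ]
top [131 194  21  18 269] [141.24907063 202.17472119] [0.49143842 0.36616097 0.13      ]
top [395 243  22  18 281] [405.29893238 250.78647687] [ 0.36204355 -0.24439916  0.13      ]
top [173 282  20  19 270] [182.9037037 290.7962963] [0.28447716 0.2692682  0.13      ]
```

View pics/topz.png

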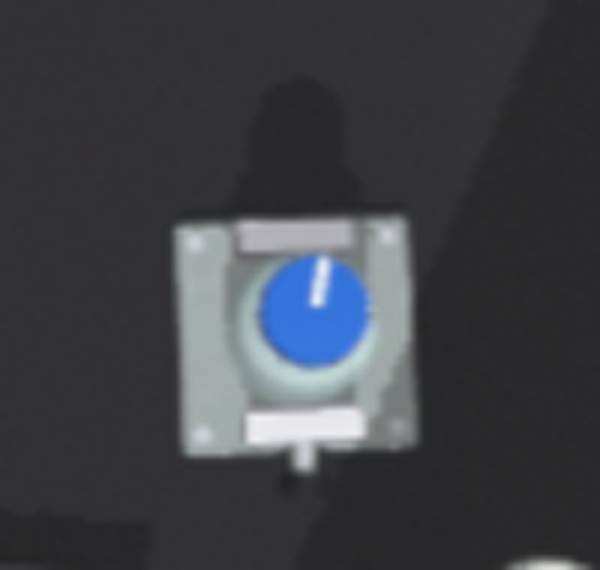

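View pics/scenez.png

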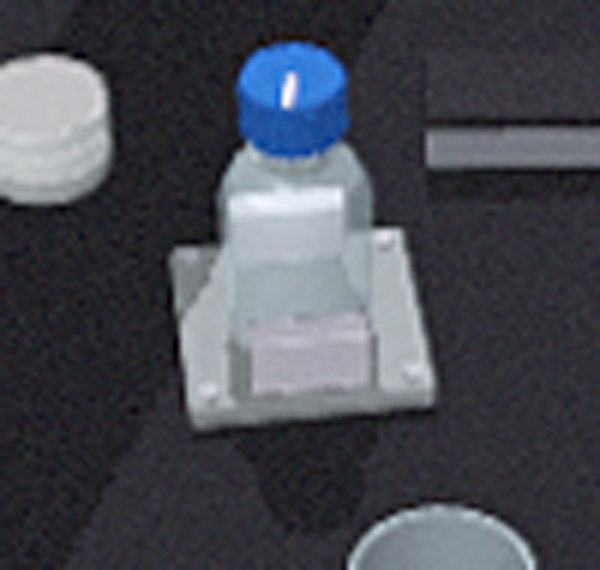

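The cap's line points away from the thumbscrew: in the zoomed top view it runs from (316,310) to (324,258), with the thumbscrew at (303,460). That puts the cap at about 2.95 rad. Next step is to measure this properly and plan the approach.

```bash
python3 - <<'E'
from bench import ctrl, vision, nets
from h import *
s=vision.snapshot("top"); o=ctrl.get_obs()
def px(x,y): return (293-50+(x+.5)/6-.5, 197-55+(y+.5)/6-.5)
zt=.142
a=atz(s,px(316,304),zt);b=atz(s,px(324,258),zt); c=atz(s,px(316,311),zt)
print("line",np.degrees(np.arctan2(*(b-a)[1::-1])),"from centre",np.degrees(np.arctan2(*(b-c)[1::-1])),"capcentre top",c)
cs=[atz(s,px(*p),.012) for p in [(175,222),(408,217),(417,445),(185,456)]]
print("base",np.mean(cs,0), [np.linalg.norm(cs[i]-cs[i-1]) for i in range(4)])
for i,j in [(0,3),(1,2)]: print(np.degrees(np.arctan2(*(cs[j]-cs[i])[1::-1])))
print("thumb",atz(s,px(303,460),.03))
sc=vision.snapshot("scene")
# cap circle fit: project rim of cap for candidates, compare blue masks
from scipy.optimize import minimize
ms={}
for n,q,seed in [("t",s,(294,194)),("s",sc,(238,173))]:
    hsv=cv2.cvtColor(q["img"],cv2.COLOR_BGR2HSV); m=cv2.inRange(hsv,(100,120,50),(125,255,255))
    m=cv2.morphologyEx(m,cv2.MORPH_CLOSE,np.ones((5,5),np.uint8))
    lab=cv2.connectedComponents(m)[1]; ms[n]=(q,(lab==lab[seed[1],seed[0]]))
th=np.linspace(0,6.28,60)
def cost(p):
    r=0
    for q,m in ms.values():
        pts=[proj(q,[p[0]+.021*np.cos(t),p[1]+.021*np.sin(t),p[2]+dz]) for t in th for dz in(-.016,.012)]
        h=cv2.convexHull(np.float32(pts)); im=np.zeros((384*8,512*8),np.uint8)
        cv2.fillConvexPoly(im,np.int32(np.round((h+.5)*8)),255); im=cv2.resize(im,(512,384),interpolation=cv2.INTER_AREA)/255.
        r+=np.abs(im-m).sum()
    return r
x=minimize(cost,[.499,.005,.13],method="Nelder-Mead",options=dict(initial_simplex=[[.499,.005,.13],[.504,.005,.13],[.499,.01,.13],[.499,.005,.135]],maxiter=120))
print("cap_grip fit",x.x,x.fun)
T=tcpT(o);print(o["time_s"],T.round(4))
for n in ["cylinder","flask","beaker","bottle_a"]:
    d=nets.mark_of(n,s); print(n,[(e["p"],atz(s,e["location"],0).round(3).tolist()) for e in d[:2]])
E
```

```text
line -11.81037125975855 from centre -10.538951749762147 capcentre top [0.50062909 0.00436435 0.142     ]
base [0.50107241 0.00438508 0.012     ] [np.float64(0.10456608490611312), np.float64(0.10411601632570577), np.float64(0.10172249798777255), np.float64(0.10280195023401888)]
-179.24643008927973
-179.97446970171023
thumb [0.44505905 0.00437288 0.03      ]
cap_grip fit [0.50145708 0.00607985 0.13290216] 55.5843137254902
0.95 [[-0.000e+00  2.482e-01 -9.687e-01  1.427e-01]
 [-1.000e-04 -9.687e-01 -2.482e-01 -5.570e-01]
 [-1.000e+00  0.000e+00  0.000e+00  1.930e-01]
 [ 0.000e+00  0.000e+00  0.000e+00  1.000e+00]]
cylinder [(0.55, [0.741, -0.204, 0.0])]
flask [(0.61, [0.751, 0.17, 0.0])]
beaker [(0.68, [0.723, 0.037, 0.0])]
bottle_a [(0.92, [0.509, 0.212, 0.0]), (0.88, [0.355, -0.252, 0.0])]
```

>>> send_rows([
  [-10, 0, 0, 0, 0],
  [-10, -20, -20, 0, 0],
  [-5, -40, -42, 0, 0],
  [0, -40, -43, 0, 0],
  [0, -40, -43, 0, 0],
  [0, -40, -43, 0, 0],
  [0, -40, -43, 0, 0],
  [0, -40, -43, 0, 0],
  [0, -40, -43, 0, 0],
  [0, -40, -43, 0, 0],
  [0, -40, -43, 0, 0],
  [0, -30, -33, 0, 0],
], squeeze=25)

```text
time_s: 2.7
position: [0.4665, -0.0477, 0.219]
orientation: [0.702, 0.089, -0.701, 0.089]
wrist_force: [0.6, -0.6, -0.6]
width: 1.005
```

```bash
python3 - <<'E'
from bench import ctrl
from h import *
o=ctrl.get_obs();T=tcpT(o);print(o["time_s"],o["joint_pos"].round(3),T.round(4).tolist())
print("to go, tool mm",(T[:3,:3].T@(np.array([.501,.0045,.21])-T[:3,3])*1000).round(1))
E
```

```text
2.7 [-0.127  0.134  1.747  0.     1.259  1.191] [[0.0014, 0.2503, -0.9682, 0.4665], [0.0003, -0.9682, -0.2503, -0.0477], [-1.0, 0.0001, -0.0015, 0.219], [0.0, 0.0, 0.0, 1.0]]
to go, tool mm [  9.  -41.9 -46.5]
```

>>> send_rows([
  [3, -21, -23, 0, 0],
  [3, -21, -23, 0, 0],
  [0, 0, 0, -0.18, 0],
  [0, 0, 0, -0.18, 0],
  [0, 0, 0, -0.18, 0],
  [0, 0, 0, -0.18, 0],
  [0, 0, 0, -0.18, 0],
  [0, 0, 0, -0.18, 0],
  [0, 0, 0, -0.18, 0],
  [0, 0, 0, -0.18, 0],
  [0, 0, 0, -0.18, 0],
  [0, 0, 0, -0.18, 0],
])

```text
time_s: 4.2
position: [0.4995, 0.0022, 0.2128]
orientation: [0.365, 0.606, -0.365, 0.606]
wrist_force: [-0.1, 0.6, -0.4]
width: 1.002
```

>>> send_rows([
  [0, 0, 0, -0.18, 0],
  [0, 0, 0, -0.18, 0],
  [0, 0, 0, -0.18, 0],
  [0, 0, 0, -0.18, 0],
  [0, 0, 0, -0.18, 0],
  [0, 0, 0, -0.18, 0],
  [0, 0, 0, 0, 0],
])

```text
time_s: 5.08
position: [0.4997, 0.002, 0.2127]
orientation: [0.004, 0.707, -0.004, 0.707]
wrist_force: [-0.5, -0.7, -0.7]
width: 1.004
```

```bash
python3 - <<'E'
from bench import ctrl,vision,nets
from h import *
o=ctrl.get_obs();T=tcpT(o);print(o["time_s"],o["joint_pos"].round(3),T.round(4).tolist(),o["wrist_force"],o["ft_torque"])
s=vision.snapshot("wrist");cv2.imwrite("pics/w1.png",s["img"])
C=T@np.array(s["mount"])
print("cam",C.round(3).tolist())
for n in["cap_grip"]:
    for d in nets.mark_of(n,s)[:3]: print(n,d["p"],d["location"],atz(s,d["location"],.130,C))
print("pred",proj(s,[.501,.0045,.1303],C))
print("to go, tool mm",(T[:3,:3].T@(np.array([.501,.0045,.21])-T[:3,3])*1000).round(1))
E
```

```text
5.075 [-0.019  0.187  1.696  0.     1.257 -1.578] [[0.0008, 0.0123, 0.9999, 0.4997], [0.0003, 0.9999, -0.0123, 0.002], [-1.0, 0.0003, 0.0008, 0.2127], [0.0, 0.0, 0.0, 1.0]] [-0.4999723  -0.73722469 -0.74684692] [ 0.17039041 -0.15648947  0.00447483]
cam [[0.012, -0.955, -0.295, 0.415], [1.0, 0.012, 0.003, 0.003], [0.0, -0.295, 0.955, 0.405], [0.0, 0.0, 0.0, 1.0]]
cap_grip 0.64 [261.6, 192.4] [0.50273088 0.00756824 0.13      ]
pred [258.65921604 190.9426456 ]
to go, tool mm [2.7 2.5 1.3]
```

View pics/w1.png

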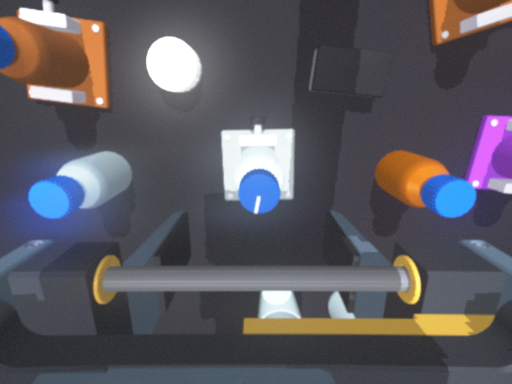

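The wrist view shows the cap at (259,190), between the open fingers, with its line pointing towards the camera's bottom. The thumbscrew is at (258,127). I'll fit the cap and the line angle here.

```bash
cat > fit.py <<'E'
from h import *
from scipy.optimize import minimize
def fitcap(s,C,gz,seed):
    hsv=cv2.cvtColor(s["img"],cv2.COLOR_BGR2HSV); m=cv2.inRange(hsv,(95,100,40),(128,255,255))
    m=cv2.morphologyEx(m,cv2.MORPH_CLOSE,np.ones((9,9),np.uint8))
    lab=cv2.connectedComponents(m)[1]; m=lab==lab[seed[1],seed[0]]
    th=np.linspace(0,6.28,60)
    def cost(p):
        pts=[proj(s,[p[0]+.021*np.cos(t),p[1]+.021*np.sin(t),gz+dz],C) for t in th for dz in(-.016,.012)]
        h=cv2.convexHull(np.float32(pts)); im=np.zeros((384*8,512*8),np.uint8)
        cv2.fillConvexPoly(im,np.int32(np.round((h+.5)*8)),255); im=cv2.resize(im,(512,384),interpolation=cv2.INTER_AREA)/255.
        return np.abs(im-m).sum()
    x=minimize(cost,[.501,.0045],method="Nelder-Mead",options=dict(initial_simplex=[[.501,.0045],[.506,.0045],[.501,.01]],maxiter=80))
    return x.x,x.fun,m.sum()
def line(s,C,c,zt):
    # white pixels within cap top, back-projected to top plane
    g=s["img"].astype(int); P=[]
    u0=proj(s,[c[0],c[1],zt],C)
    for v in range(int(u0[1])-40,int(u0[1])+40):
        for u in range(int(u0[0])-40,int(u0[0])+40):
            if 0<=u<512 and 0<=v<384 and g[v,u,2]>120 and g[v,u,1]>140:
                q=atz(s,(u,v),zt,C)[:2]-c
                if np.hypot(*q)<.019: P.append(q)
    P=np.array(P); mu=P.mean(0); w=np.linalg.svd(P-mu)[2][0]; w*=np.sign(w@mu)
    return len(P),np.degrees(np.arctan2(mu[1],mu[0])),np.degrees(np.arctan2(w[1],w[0])),mu
E
python3 - <<'E'
from bench import ctrl,vision
from fit import *
o=ctrl.get_obs();T=tcpT(o)
s=vision.snapshot("wrist");C=T@np.array(s["mount"])
x=fitcap(s,C,.1303,(252,195));print(x); print(line(s,C,x[0],.1423))
s=vision.snapshot("top");x=fitcap(s,None,.1303,(294,195));print(x);print(line(s,None,x[0],.1423))
E
```

```text
(array([0.5013609 , 0.00458899]), np.float64(55.27843137254901), np.int64(1500))
(84, np.float64(-11.741715487687255), np.float64(-10.662600022820913), array([ 0.00959167, -0.00199362]))
(array([ 0.8796396 , -0.50012291]), np.float64(194906.8431372549), np.int64(195304))
(136, np.float64(-0.9717930227607925), np.float64(88.51393116796099), array([ 4.62381671e-03, -7.84320204e-05]))
```

>>> send_rows([
  [15, 2.6, 1.5, 0, 0],
  [20, 0, 0, 0, 0],
  [20, 0, 0, 0, 0],
  [20, 0, 0, 0, 0],
  [15, 0, 0, 0, 0],
  [8, 0, 0, 0, 0],
  [3, 0, 0, 0, 0],
  [0, 0, 0, 0, 0],
  [0, 0, 0, 0, 0],
])

```text
time_s: 6.4
position: [0.5023, 0.0038, 0.1115]
orientation: [0.004, 0.707, -0.004, 0.708]
wrist_force: [0.0, -0.1, 0.2]
width: 0.999
```

```bash
python3 - <<'E'
from bench import ctrl,vision
from fit import *
o=ctrl.get_obs();T=tcpT(o);print(o["time_s"],o["joint_pos"].round(3),T.round(4).tolist(),o["wrist_force"],o["ft_torque"])
s=vision.snapshot("wrist");C=T@np.array(s["mount"]);cv2.imwrite("pics/w2.png",s["img"])
print(proj(s,[.5012,.0046,.1423],C))
E
```

```text
6.4 [-0.015  0.275  1.852 -0.     1.013 -1.575] [[0.0013, 0.0108, 0.9999, 0.5023], [-0.0001, 0.9999, -0.0108, 0.0038], [-1.0, -0.0001, 0.0013, 0.1115], [0.0, 0.0, 0.0, 1.0]] [ 0.04346171 -0.08489761  0.18806844] [ 0.05644256 -0.09884108  0.00808908]
[257.49805841 239.31368183]
```

View pics/w2.png

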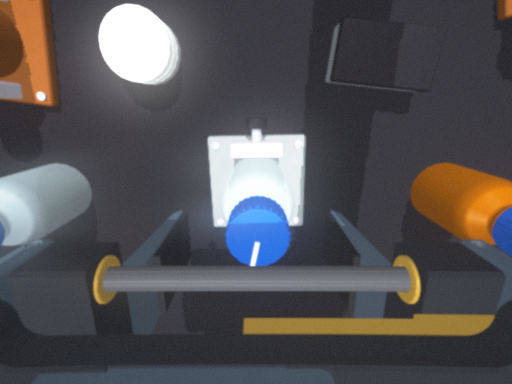

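The cap is at (258,232), centred between the fingers, and its line is still visible. One refit, then I'll close.

```bash
python3 - <<'E'
from bench import ctrl,vision
from fit import *
o=ctrl.get_obs();T=tcpT(o);print(T[:3,3])
s=vision.snapshot("wrist");C=T@np.array(s["mount"])
x=fitcap(s,C,.1303,(245,240));print(x); print(line(s,C,x[0],.1423))
print((T[:3,:3].T@(np.array([*x[0],.1113])-T[:3,3])*1000).round(1))
E
```

```text
[0.5023167  0.00378604 0.1114988 ]
(array([0.50119318, 0.00461469]), np.float64(152.07450980392156), np.int64(3719))
(152, np.float64(-11.285510592507817), np.float64(-11.294347205751166), array([ 0.00987146, -0.00196992]))
[ 0.2  0.8 -1.1]
```

>>> send_rows([
  [0, 0.8, -1.1, 0, 0],
  [0, 0, 0, 0, 0.3],
  [0, 0, 0, 0, 0.5],
  [0, 0, 0, 0, 1],
  [0, 0, 0, 0, 1],
  [0, 0, 0, 0, 1],
  [0, 0, 0, 0, 1],
], squeeze=25)

```text
time_s: 7.38
position: [0.5008, 0.0045, 0.1109]
orientation: [0.004, 0.707, -0.004, 0.707]
wrist_force: [0.3, 0.4, -0.2]
width: 0.451
```

```bash
cat > st.py <<'E'
from bench import ctrl,vision
from fit import *
import sys
o=ctrl.get_obs();T=tcpT(o);print(o["time_s"],"q",o["joint_pos"].round(3),"tcp",T[:3,3].round(4),"F",o["wrist_force"].round(2),"M",o["ft_torque"].round(3),"w",o["width"], "yaw",np.degrees(np.arctan2(T[1,1],T[0,1])).round(2),"x",T[:3,0].round(4))
E
python3 st.py
```

```text
7.375 q [-0.014  0.274  1.855 -0.     1.012 -1.574] tcp [0.5008 0.0045 0.1109] F [ 0.32  0.4  -0.2 ] M [ 0.073 -0.139 -0.018] w 0.4511953257182451 yaw 89.38 x [ 0.e+00 -1.e-04 -1.e+00]
```

>>> send_rows([
  [0.12, 0, 0, 0.15, 1],
  [0.12, 0, 0, 0.15, 1],
  [0.12, 0, 0, 0.15, 1],
  [0.12, 0, 0, 0.15, 1],
  [0.12, 0, 0, 0.15, 1],
  [0.12, 0, 0, 0.15, 1],
  [0.12, 0, 0, 0.15, 1],
  [0.12, 0, 0, 0.15, 1],
  [0.12, 0, 0, 0.15, 1],
  [0.12, 0, 0, 0.15, 1],
  [0, 0, 0, 0, 1],
])

```text
time_s: 8.75
position: [0.5008, 0.0045, 0.1097]
orientation: [0.484, 0.515, -0.484, 0.515]
wrist_force: [0.7, -0.8, -0.3]
width: 0.448
```

```bash
python3 st.py
```

```text
8.75 q [-0.014  0.276  1.857 -0.     1.009 -0.075] tcp [0.5008 0.0045 0.1097] F [ 0.75 -0.81 -0.33] M [-0.048 -0.104 -0.04 ] w 0.44842705960448737 yaw 3.53 x [ 1.e-04 -1.e-04 -1.e+00]
```

>>> send_rows([
  [0.12, 0, 0, 0.15, 1],
  [0.12, 0, 0, 0.15, 1],
  [0.12, 0, 0, 0.15, 1],
  [0.12, 0, 0, 0.15, 1],
  [0.12, 0, 0, 0.15, 1],
  [0.12, 0, 0, 0.15, 1],
  [0.12, 0, 0, 0.15, 1],
  [0.12, 0, 0, 0.15, 1],
  [0.08, 0, 0, 0.1, 1],
  [0, 0, 0, 0, 1],
])

```text
time_s: 10.0
position: [0.5008, 0.0045, 0.1087]
orientation: [-0.697, -0.117, 0.697, -0.118]
wrist_force: [0.1, -0.2, -0.4]
width: 0.455
```

```bash
cat >> st.py <<'E'
s=vision.snapshot("wrist");C=T@np.array(s["mount"]);cv2.imwrite(f"pics/w_{o['time_s']:.2f}.png",s["img"])
print(line(s,C,np.array([.501,.0046]),.140))
E
python3 st.py; ls pics
```

```text
10.0 q [-0.014  0.277  1.858 -0.     1.007  1.223] tcp [0.5008 0.0045 0.1087] F [ 0.14 -0.22 -0.35] M [-0.035 -0.006 -0.086] w 0.4548083252919266 yaw -70.87 x [ 0.e+00 -2.e-04 -1.e+00]
(248, np.float64(137.9503978247748), np.float64(-155.23316677901877), array([-0.00270424,  0.00243915]))
scene0.png
scenez.png
top0.png
topz.png
w1.png
w2.png
w_10.00.png
```

View pics/w_10.00.png

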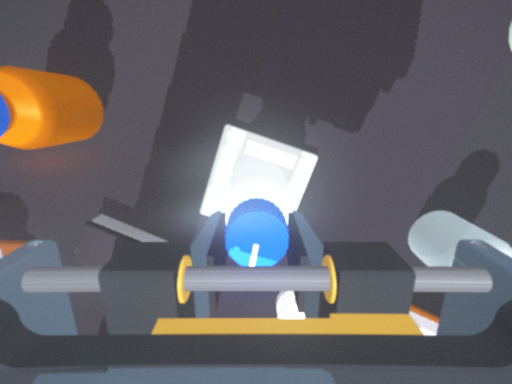

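The line sits at (256,256) in the wrist view, the same place relative to the fingers as before, so nothing has slipped. The stop should be about 0.15 rad away; from here I'll go in small steps and watch the moment.

>>> send_rows([
  [0.04, 0, 0, 0.05, 1],
  [0.04, 0, 0, 0.05, 1],
  [0, 0, 0, 0, 1],
])

```text
time_s: 10.42
position: [0.5008, 0.0045, 0.1086]
orientation: [-0.702, -0.082, 0.702, -0.082]
wrist_force: [0.4, -0.3, 0.3]
width: 0.449
```

```bash
python3 st.py
```

```text
10.425 q [-0.014  0.277  1.858 -0.     1.007  1.324] tcp [0.5008 0.0045 0.1086] F [ 0.42 -0.26  0.35] M [-0.082 -0.001 -0.053] w 0.44921335810571356 yaw -76.63 x [ 0.e+00 -2.e-04 -1.e+00]
(295, np.float64(86.54212553952996), np.float64(17.314443077024038), array([0.00019382, 0.00320764]))
```

>>> send_rows([
  [0.03, 0, 0, 0.04, 1],
  [0.03, 0, 0, 0.04, 1],
  [0, 0, 0, 0, 1],
])

```text
time_s: 10.85
position: [0.5008, 0.0045, 0.1086]
orientation: [-0.705, -0.054, 0.705, -0.054]
wrist_force: [-0.4, -0.3, 1.0]
width: 0.453
```

```bash
python3 st.py
```

```text
10.85 q [-0.014  0.277  1.858 -0.     1.007  1.404] tcp [0.5008 0.0045 0.1086] F [-0.43 -0.26  1.04] M [-0.154  0.079  0.235] w 0.4532422501522493 yaw -81.22 x [-0.e+00 -4.e-04 -1.e+00]
(278, np.float64(97.63293628821312), np.float64(12.586096639433856), array([-0.00033245,  0.0024807 ]))
```

>>> send_rows([
  [0, 0, 0, 0.04, 1],
  [0, 0, 0, 0, 1],
])

```text
time_s: 11.15
position: [0.5011, 0.0046, 0.1086]
orientation: [0.706, 0.04, -0.706, 0.04]
wrist_force: [1.0, -0.0, 0.3]
width: 0.453
```

```bash
python3 st.py; python3 - <<'E'
import cv2,glob
a=[cv2.resize(cv2.imread(f)[180:280,190:330],None,fx=4,fy=4,interpolation=2) for f in sorted(glob.glob("pics/w_1*.png"))]
cv2.imwrite("pics/cmp.png",cv2.resize(cv2.vconcat([cv2.hconcat(a[:2]),cv2.hconcat(a[2:4])]),(784,560)))
E
```

```text
11.15 q [-1.400e-02  2.770e-01  1.858e+00 -1.000e-03  1.006e+00  1.444e+00] tcp [0.5011 0.0046 0.1086] F [ 1.03 -0.05  0.27] M [ 0.021 -0.078  0.673] w 0.45318387746753663 yaw -83.48 x [ 7.e-04 -5.e-04 -1.e+00]
(292, np.float64(77.52725432386086), np.float64(10.201122396779141), array([0.00048094, 0.00217425]))
```

View pics/cmp.png

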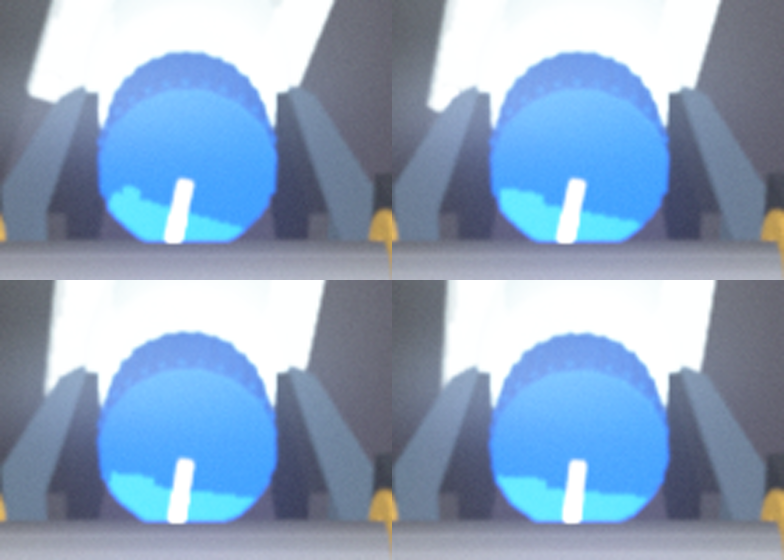

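Bottomed out: the moment rises 0.05 → 0.24 → 0.67 N m, at 169–171° of turn against 169° predicted. The line now shows a slight lag in the fingers (about 3°). I'll back off now, then trim using the line.

>>> send_rows([
  [-0.06, 0, 0, -0.1, 1],
  [-0.12, 0, 0, -0.15, 1],
  [-0.12, 0, 0, -0.15, 1],
  [-0.12, 0, 0, -0.15, 1],
  [-0.12, 0, 0, -0.15, 1],
  [-0.12, 0, 0, -0.15, 1],
  [-0.12, 0, 0, -0.15, 1],
  [-0.12, 0, 0, -0.15, 1],
  [-0.12, 0, 0, -0.15, 1],
  [-0.12, 0, 0, -0.15, 1],
  [-0.1, 0, 0, -0.13, 1],
  [0, 0, 0, 0, 1],
])

```text
time_s: 12.7
position: [0.5008, 0.0048, 0.1099]
orientation: [0.47, 0.529, -0.469, 0.528]
wrist_force: [0.2, 0.6, 0.7]
width: 0.448
```

```bash
cat > ang.py <<'E'
from fit import *
# line angle from a saved wrist picture: white pixels on blue surroundings, sub-window
def lineang(s,C,zt,c=(.501,.0046)):
    img=s["img"].astype(int); c=np.array(c); P=[];W=[]
    u0=proj(s,[*c,zt],C); H=cv2.cvtColor(s["img"],cv2.COLOR_BGR2HSV).astype(int)
    m=((H[...,1]<90)&(H[...,2]>150)).astype(np.uint8)
    bar=np.zeros_like(m)
    v0,u1=int(u0[1]),int(u0[0]); bar[v0-12:v0+40,u1-32:u1+32]=1
    n,lab,st,ce=cv2.connectedComponentsWithStats(m*bar)
    best=None
    for i in range(1,n):
        if 15<st[i,4]<400 :
            vv,uu=np.where(lab==i); Q=np.array([atz(s,(u,v),zt,C)[:2]-c for u,v in zip(uu,vv)])
            mu=Q.mean(0); w=np.linalg.svd(Q-mu)[2][0]; w*=np.sign(w@mu)
            print(st[i],"mu",(mu*1000).round(1),"by centre",np.degrees(np.arctan2(mu[1],mu[0])).round(1),"axis",np.degrees(np.arctan2(w[1],w[0])).round(1))
E
cat > st2.py <<'E'
exec(open("st.py").read().split("print(line")[0])
from ang import *
lineang(s,C,T[2,3]+.019+.012)
E
python3 st2.py
```

```text
12.7 q [-1.400e-02  2.760e-01  1.856e+00  1.000e-03  1.010e+00 -1.320e-01] tcp [0.5008 0.0048 0.1099] F [0.24 0.55 0.74] M [ 0.104 -0.154  0.081] w 0.4484921513055754 yaw 6.76 x [ 1.e-04  7.e-04 -1.e+00]
[250 244   9  23 136] mu [ -0.7 -10.9] by centre -93.9 axis -91.4
[241 277  48   3  80] mu [  7.7 -27.7] by centre -74.5 axis 6.8
[226 278  14   2  19] mu [-12.9 -30.3] by centre -113.0 axis -170.5
```

```bash
python3 - <<'E'
from bench import ctrl,vision
from ang import *
o=ctrl.get_obs();T=tcpT(o);print(T[:3,3],np.degrees(np.arctan2(T[1,1],T[0,1])))
s=vision.snapshot("wrist");C=T@np.array(s["mount"]);cv2.imwrite("pics/now.png",s["img"])
# identity-like comparison: evaluate all saved pictures in the present tool pose => angles relative to tool
for f in ["w_10.00","w_10.42","w_10.85","w_11.15","w_12.70","now"]:
    print(f); q=dict(s); q["img"]=cv2.imread(f"pics/{f}.png"); lineang(q,C,.1410,c=T[:2,3])
a=[cv2.resize(cv2.imread(f"pics/{f}.png")[180:280,190:330],None,fx=5,fy=5,interpolation=2)[:,:390*2] for f in ["w_11.15","now"]]
cv2.imwrite("pics/cmp2.png",cv2.resize(cv2.hconcat(a),(800,286)))
E
```

```text
[0.50079195 0.00481299 0.10982739] 6.731217562029879
w_10.00
w_10.42[ WARN:0@0.466] global loadsave.cpp:275 findDecoder imread_('pics/w_10.42.png'): can't open/read file: check file path/integrity
Traceback (most recent call last):
  File "ang.py", line 4, in lineang
    img=s["img"].astype(int); c=np.array(c); P=[];W=[]
        ^^^^^^^^^^^^^^^
AttributeError: 'NoneType' object has no attribute 'astype'
```

```bash
cat > la.py <<'E'
from fit import *
def la(s,C,zt,c,r0=249,r1=259):
    P=[];px=[]
    for v in range(r0,r1):
        r=s["img"][v,236:280,2].astype(float)
        k=int(np.argmax(r)); lo,hi=max(0,k-6),k+7
        w=np.clip(r[lo:hi]-np.median(r)-25,0,None); u=236+(w*np.arange(lo,lo+len(w))).sum()/w.sum()
        px.append(u); P.append(atz(s,(u,v),zt,C)[:2]-c)
    P=np.array(P); mu=P.mean(0); w=np.linalg.svd(P-mu)[2][0]; w*=np.sign(w@mu)
    return np.round([px[0],px[-1]],1),"by centre %.1f axis %.1f"%tuple(np.degrees([np.arctan2(mu[1],mu[0]),np.arctan2(w[1],w[0])]))
E
ls pics; python3 - <<'E'
from bench import ctrl,vision
from la import *
import glob
o=ctrl.get_obs();T=tcpT(o);print(o["time_s"],T[:3,3],np.degrees(np.arctan2(T[1,1],T[0,1])))
s=vision.snapshot("wrist");C=T@np.array(s["mount"]);cv2.imwrite("pics/now.png",s["img"])
for f in sorted(glob.glob("pics/w_*.png"))+["pics/now.png"]:
    q=dict(s); q["img"]=cv2.imread(f); print(f,la(q,C,.1410,T[:2,3]))
a=[cv2.resize(cv2.imread(f"pics/{f}.png")[180:280,190:330],None,fx=5,fy=5,interpolation=2) for f in ["w_11.15","now"]]
cv2.imwrite("pics/cmp2.png",cv2.resize(cv2.hconcat(a),(800,286)))
E
```

```text
cmp.png
now.png
scene0.png
scenez.png
top0.png
topz.png
w1.png
w2.png
w_10.00.png
w_10.43.png
w_10.85.png
w_11.15.png
w_12.70.png
12.8 [0.50076968 0.00482647 0.10982198] 6.749876808960823
pics/w_10.00.png (array([254.9, 252.9]), 'by centre -96.2 axis -95.0')
pics/w_10.43.png (array([254.9, 252.9]), 'by centre -96.2 axis -94.9')
pics/w_10.85.png (array([255.1, 253.8]), 'by centre -93.9 axis -92.0')
pics/w_11.15.png (array([255.6, 254.5]), 'by centre -91.6 axis -89.4')
pics/w_12.70.png (array([255.3, 254. ]), 'by centre -93.1 axis -90.9')
pics/now.png (array([255.3, 254. ]), 'by centre -93.1 axis -90.8')
```

View pics/cmp2.png

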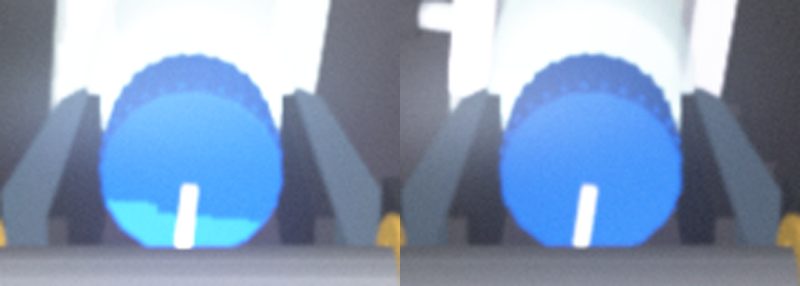

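The line's angle relative to the tool, compared with the stop picture, gives a back-off of 90.2 − 1.5 ≈ 88.7°. I'll trim by 0.02 rad.

>>> send_rows([
  [-0.02, 0, 0, -0.02, 1],
  [0, 0, 0, 0, 1],
  [0, 0, 0, 0, 1],
  [0, 0, 0, 0, 1],
])

```text
time_s: 13.35
position: [0.5008, 0.0048, 0.1098]
orientation: [0.464, 0.534, -0.464, 0.534]
wrist_force: [-0.3, 2.3, 1.2]
width: 0.452
```

```bash
python3 - <<'E'
from bench import ctrl,vision
from la import *
o=ctrl.get_obs();T=tcpT(o);y=np.degrees(np.arctan2(T[1,1],T[0,1]));print(o["time_s"],T[:3,3],"yaw",y,o["wrist_force"].round(2),o["ft_torque"].round(3),o["width"])
s=vision.snapshot("wrist");C=T@np.array(s["mount"]);cv2.imwrite("pics/fin.png",s["img"])
v={}
for f in ["pics/w_11.15.png","pics/fin.png"]:
    q=dict(s); q["img"]=cv2.imread(f); print(f,la(q,C,.1410,T[:2,3]))
print("yaw turn since stop",y+83.48)
s=vision.snapshot("scene");cv2.imwrite("pics/fins.png",s["img"])
E
```

```text
13.35 [0.50078209 0.00477026 0.10982151] yaw 8.007788400806094 [-0.25  2.31  1.19] [ 0.362 -0.11  -0.039] 0.45234391281034403
pics/w_11.15.png (array([255.6, 254.5]), 'by centre -90.4 axis -88.2')
pics/fin.png (array([255.3, 254. ]), 'by centre -92.0 axis -89.7')
yaw turn since stop 91.4877884008061
```

View pics/fins.png

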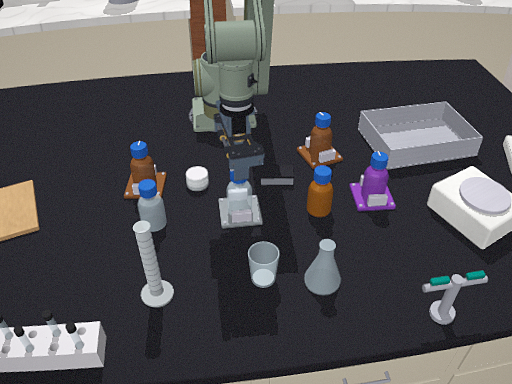

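The cap is at 91.5 − 1.6 ≈ 89.9°. The scene view shows the gripper holding the cap at (238,170), with everything else where it stood. Handing in.

```bash
python3 -c "
from bench import hand_in
print(hand_in())"
```

```text
the job is handed in; nothing more can be done
None
```

I screwed the cap on the clamped clear bottle down to its stop and backed it off a quarter turn. I handed the job in at about 13.5 s with the cap still gripped at 25 N.

- **Bottomed out:** the moment rose from about 0.05 to 0.67 N m. The camera showed about 168° of cap turn, against 168.7° predicted from the white line.
- **Quarter turn:** against the picture taken at the stop, the final setting is about 89.9° (1.57 rad), probably good to 1–2°. The first back-off gave about 88.7°, so I trimmed it by 0.02 rad.
- **Slip:** the cap slipped about 4.6° in the fingers against the stop, part of it springing back. I corrected for this using the line, because the wrist angle alone would have read 91.5°.
- **Forces and surroundings:** the last wrist force reading was under 3 N. The final scene picture shows the other bottles and glassware where they stood.
- **Checks that failed:** my first scripts for the line and cap fit misread some pictures, once because the arm hid the cap in the top view. I did not use those results.

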